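Slide the ashtray of bolts between vice and filing block to the clutch cover

ROBOT

A 6-joint arm with a two-finger parallel gripper is mounted at the origin on the work surface. World frame = base frame: x ahead of the robot, y to its left, z up, the work surface at z = 0. Lengths are in mm, angles in rad, forces in N, time in s.
With the tool pointing down it reaches from about 350 to 775 mm from the base axis. Payload 7.3 kg.
Tool frame: the origin (TCP) lies on the centre line of the jaws, within the pads' length; the fingertips stand 22 mm ahead of it and the grasp point (between the pads) lies 3 mm ahead of it; z points along the fingers, y is the direction in which the jaws open and shut (so a half turn about z gives the same grasp; the last joint's range is limited). The gripper opens to 92 mm and grips with 3 to 60 N. Pads are 19 mm wide; open, the fingers measure 130 mm over their backs; the gripper's body (75 mm by 190 mm) begins 47 mm behind the grasp point.
Start: joints at [1.027, 0.342, 1.524, -0, 1.275, -0.146], TCP at [203.367, 484.03, 248.741] pointing down, gripper open.
Joint ranges: [-2.53, 2.53], [-0.77, 2.02], [0.04, 2.7], [-1, 4.14], [0.28, 2.66], [-3.11, 3.11]. Speed limits (rad/s): [2.57, 2.57, 3.14, 3.14, 3.14, 3.14].

INTERFACE

Orientations are given as [roll, pitch, yaw] about the fixed x, y, z axes, in that order (R = Rz(yaw) Ry(pitch) Rx(roll)).
In Python, from plant import get_obs, capture, bot, spot_in gives the robot as it stands.
- The arm moves only by the shell command python3 -m handwheel 'ROWS' [OPENING]. ROWS is JSON, a list of rows, each a list of 2 entries, a list of its own where there are three numbers: the shift along the world's x, y, z in mm, then the turn, a rotation vector about the world's x, y, z in rad. In form: [[[x, y, z], [wx, wy, wz]], ...]. A call has 1 to 12 rows; each row shifts and turns the commanded pose from where the row before left it; what a row does not reach is not made up. A row lasts 1/8 s, in which the tool goes at most 62.5 mm and 10.7 degrees, less where a joint would pass 70% of its speed; a pose out of reach is approached as far as the arm can. A call is refused whole if a number of a shift passes 62.5 or a number of a turn 0.188, either way. A call with a gripper value outside its range is refused whole. OPENING is the closure, from 0 (fully open) to 1 (shut), set as the call begins (- or left out, the last holds). The fingers move at their own pace and stop on an object; the grip force is fixed at half the most. Time passes only in rows, so rows that do not move let the fingers close. It gives the time, the measured TCP pose, the force and the opening at its end, in the units of the state.
- get_obs(): the state, without advancing time (a new reading comes with each control period).
- capture(name): name is "scene" or "top" or "wrist"; returns a dict with "img" (384x512x3 uint8, red, green, blue), "fx", "fy", "cx", "cy" (pixels), "cam_to_world" (4x4, takes a point from camera to world coordinates). Camera axes: x right, y up, looking along -z (the intrinsics and any distortion apply to the point x, -y, -z); pixel columns grow to the right and rows downward; lengths in mm; the calibration is good to about 2 mm. A picture is of the moment at which its call begins. There is no depth.
- bot.close_job(): hands the job in, once; it reports no verdict.
Trained networks look in the newest picture that a camera, given by its name, has taken for a name from the list of things; names that differ only in an ending like _2 or _b are one class to them, and where a whole thing is asked for, a point or a joint stands for the part that bears it (a point fixed in the world has none). Each returns a list of dicts, best first, with "score" (0 to 1); they miss things now and then, are a little off and sometimes report something else, mostly with a low value. They report only what shows in the picture. A call takes as long as a camera call. They do not tell look-alikes from the thing itself.
- spot_in(thing, camera): "xyz" ([x, y, z] in mm, in the coordinates of the camera as it stood for that picture, good to about 4 mm: the middle of the surface that is visible of it).
The state is a dict: "time": time; "joint_positions": joint angles; "dq": joint speeds; "tau": joint torques, N m; "tool_pos": TCP position; "tcp_rot": TCP orientation; "contact_force": force on the tool from outside, world axes, zero at the start; "moment": the same for the moment, N m; "grip_width": finger opening in mm.
Only numpy, scipy, OpenCV 4.12 (cv2) and the standard library are available. Lean on these libraries where they do the work, as an engineer would, in place of code of your own. Each camera call takes 0.05 s, during which the arm holds its last target. There are 200 camera calls.

TASK

The clutch cover is to be bolted up next, so bring its bolts over: with your fingertips gently push the white ashtray of bolts along the bench, through the gap between the blue drill vice and the wooden filing block, until it is right through and clear of the gap, within a hand's breadth of the aluminium clutch cover. Slide it only, do not pick it up, tip it or press it hard against anything, and keep every bolt in it. Leave the cover and the other things on the bench where they are, and take your hand away at the end.

Things in the scene. Friction and masses are not known exactly. Their poses are not given: they have to be found in the camera images.
- ashtray: round white ceramic ashtray with a blue band, 104 mm outer diameter, 32 mm high, upright outer wall, rim 7 mm thick, bowl floor 8 mm up, 0.4 to 0.6 kg with the bolts; stands loose on the bench and slides (friction about 0.5 to 0.7). It is always on one side of the gap, and the clutch cover on the other; which is which changes. Origin: centre of its underside (bench level), z up
- vice: blue steel drill vice bolted to the bench (fixed), 150 mm long (its x, the +x end away from the robot), 90 mm wide (its y), 46 mm high, screw with T-handle at its -x end. Its flat +x end, 75 mm from the origin, is one side of the gap. Origin: centre of its underside. Its y axis runs along the gap: the ashtray has to travel along it from one side (+y or -y) to the other
- vice_face (a point): bench-level middle of the vice's flat end at the gap; the face is 90 mm wide along the vice's y, 46 mm high
- block_face (a point): bench-level middle of the filing block's flat face at the gap, facing the vice's end 112 to 115 mm away and within 0.02 rad of parallel; the face is 110 mm wide (55 mm either way along y) and 46 mm high. The gap is the space between vice_face and block_face
- block: filing block screwed to the bench (fixed): wooden board 130 mm (its x, away from the gap) by 110 mm (its y), top at 46 mm; on the half of its top away from the gap an aluminium kick-start lever is held by a steel C-clamp, whose screw rises to 197 mm; the lever's pedal sticks out to 135 mm at +y. Origin: centre of its underside
- cover: aluminium clutch cover lying on the bench, roughly round, 154 mm across over its bolt lugs, 40 mm high, 0.75 kg, loose; on the side of the gap where the ashtray is wanted. Origin: centre of its underside
- bolt1: steel hex bolt, shank 8 mm, 31 mm long with its 13 mm head, lying loose in the ashtray. Origin: lower side of its shank near mid-length
- bolt2: steel hex bolt, shank 8 mm, 31 mm long with its 13 mm head, lying loose in the ashtray. Origin: lower side of its shank near mid-length
- bolt3: steel hex bolt, shank 8 mm, 31 mm long with its 13 mm head, lying loose in the ashtray. Origin: lower side of its shank near mid-length
- bolt4: steel hex bolt, shank 8 mm, 31 mm long with its 13 mm head, lying loose in the ashtray. Origin: lower side of its shank near mid-length
- bolt5: steel hex bolt, shank 8 mm, 31 mm long with its 13 mm head, lying loose in the ashtray. Origin: lower side of its shank near mid-length
- fuel_cap: bystander: red plastic fuel cap, 62 mm diameter, 43 mm high. Origin: centre of its underside
- file: bystander: steel file with wooden handle lying on the bench, 300 mm long (its x, handle at -x), 26 mm high. Origin: at its middle, bench level
- spark_plug: bystander: spark plug lying down, 78 mm long (its x), 21 mm thick. Origin: under its hexagon
- spanner: bystander: steel spanner lying down, 170 mm long (its x). Origin: underside, at its middle
- mug: bystander: green mug, 76 mm diameter, 75 mm high, handle at its +y. Origin: centre of its underside
Mind the look-alikes: they are no part of the job. Of the things like the vice, leave any that is black or yellow; of the rest the larger one is meant.

How it is judged:
By the outcome, as a careful person would: the job done as asked, in the order asked, and still so for the second after the job is handed in, with the robot touching nothing.
It also fails if it takes over 58 s, if anything falls off the work surface, if the arm or the gripper's body presses on something with over 40 N, if the wrist force passes 120 N, or if a joint passes its speed limit or range.

## Working session

There is one attempt and no reset: what is moved stays moved. The work goes in short steps, Python scripts to look and compute and a shell command to move; the robot and the scene stay as the last step left them, time stands still between calls to the robot, and variables do not carry over. Pictures are saved under pics/ and viewed, about 8 in all and at most 12, crops included, and the job is handed in when it is done.

```bash
mkdir -p pics; cat > h.py <<'E'
import numpy as np, cv2
from plant import get_obs, capture, bot, spot_in
def cap(n,f=None):
    c=capture(n)
    if f: cv2.imwrite('pics/'+f,cv2.cvtColor(c['img'],cv2.COLOR_RGB2BGR))
    return c
def w(c,p):
    return (np.array(c['cam_to_world'])@np.r_[p,1])[:3]
def pix(c,P):
    T=np.linalg.inv(np.array(c['cam_to_world']));q=(T@np.r_[P,1])[:3]
    return np.array([c['cx']+c['fx']*q[0]/-q[2], c['cy']+c['fy']*q[1]/q[2]])
def ray(c,u,v,z):
    T=np.array(c['cam_to_world']);d=T[:3,:3]@np.array([(u-c['cx'])/c['fx'],-(v-c['cy'])/c['fy'],-1]);o=T[:3,3]
    return o+d*(z-o[2])/d[2]
E
python3 - <<'E'
from h import *
np.set_printoptions(precision=1,suppress=True)
for n in ['top','scene']:
    c=cap(n,n+'0.png'); print(n,[k for k in c],c['fx'],np.array(c['cam_to_world'])[:3,3])
    for t in ['ashtray','vice','block','vice_face','block_face','cover','fuel_cap','file','spark_plug','spanner','mug']:
        try: print(t,[(round(r['score'],2),w(c,r['xyz']),pix(c,w(c,r['xyz']))) for r in spot_in(t,n)])
        except Exception as e: print(t,e)
print(get_obs())
E
```

```text
top ['img', 'fx', 'fy', 'cx', 'cy', 'cam_to_world'] 465.17835331582376 [ 301.5  -25.5 1515. ]
ashtray [(0.77, array([521.6, 341. ,   5. ]), array([143.9, 209.8]))]
vice [(0.97, array([310.3, 462.3,  45.9]), array([100.8, 276.1])), (0.71, array([ 392.3, -290.8,   30.9]), array([340.1, 243.9])), (0.67, array([ 319.2, -499. ,   30.2]), array([407.5, 265.6])), (0.57, array([373. ,   5.8,  45.3]), array([246.7, 252.2]))]
block [(0.8, array([645.8,  60.4,  43. ]), array([228. , 168.1]))]
vice_face [(0.84, array([307.4, 456.9,  44.5]), array([102.7, 277.1])), (0.82, array([378.1,  10. ,  45.4]), array([245.4, 250.6])), (0.67, array([ 323.7, -499.9,   28.6]), array([407.6, 264.1])), (0.56, array([ 388.8, -291.2,   32.3]), array([340.4, 245. ]))]
block_face [(0.76, array([650.5,  58.8,  49. ]), array([228.4, 166.2]))]
cover [(0.72, array([ 612. , -237.6,   42.6]), array([320.4, 175.9]))]
fuel_cap [(0.89, array([350.4, 196.1,  36.2]), array([186.6, 261.1]))]
file [(0.57, array([ 750.6, -175.3,   14.5]), array([298.6, 137.6]))]
spark_plug [(0.47, array([ 405.6, -176.6,   16.9]), array([303.5, 2
[... 1068 characters left out ...]
363.7, 208. ,  32.5]), array([355.2, 170.3])), (0.35, array([395.1,  14.3,  38. ]), array([301.6, 158.2]))]
file [(0.65, array([ 756.8, -180.9,   11.1]), array([200.4, 207.8]))]
spark_plug []
spanner [(0.49, array([ 571.5, -429. ,    7.4]), array([175.2, 156.7]))]
mug [(0.84, array([682.9, 315.2,  48.4]), array([351., 238.]))]
{'time': 1.2, 'joint_positions': array([ 1. ,  0.3,  1.5,  0. ,  1.3, -0.1]), 'dq': array([ 0.,  0., -0.,  0., -0., -0.]), 'tau': array([ -0. , -43.1, -24.4,   0.1,   0. ,   0. ]), 'tool_pos': array([203.4, 484. , 248.7]), 'tcp_rot': array([ 3.1, -0. ,  2.7]), 'contact_force': array([-0.3,  0.2, -0.5]), 'moment': array([ 0., -0.,  0.]), 'grip_width': 91.73002517944195}
```

```bash
python3 -c "
import cv2
a=cv2.imread('pics/top0.png');cv2.imwrite('pics/top0b.png',cv2.resize(a,(800,600),interpolation=cv2.INTER_CUBIC))"
```

```text
(no output)
```

View pics/top0b.png

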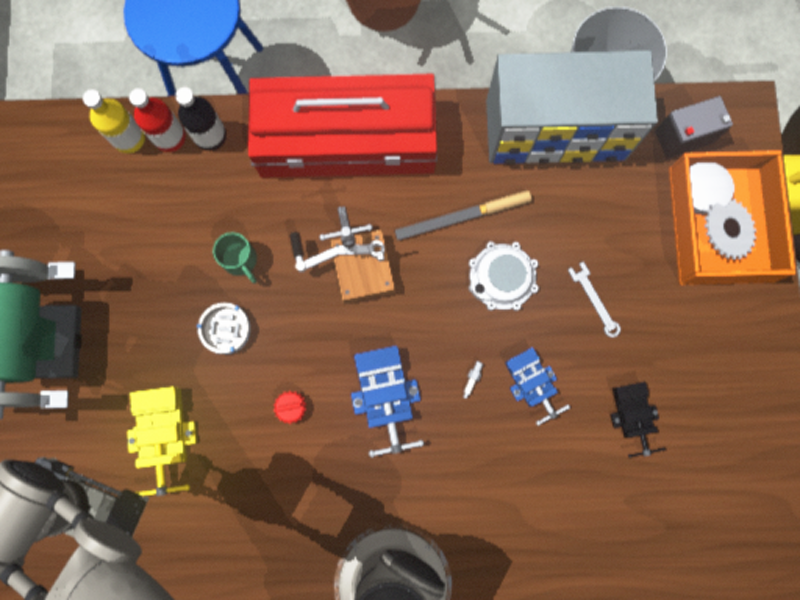

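View pics/scene0.png

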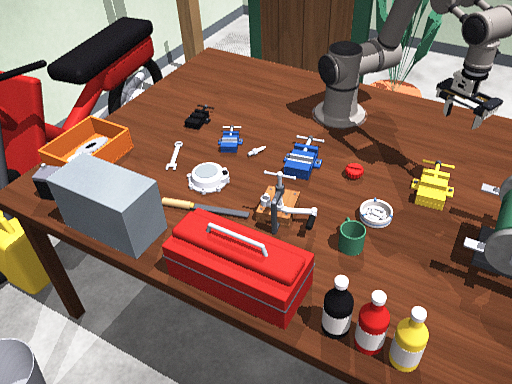

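The picture (800 px wide) shows four vices: yellow (160,440), large blue (385,390), small blue (535,385) and black (635,410). The one meant is the large blue one: it isn't black or yellow, it is the larger of the blues, and its end faces the wooden block (365,265). The ashtray is at (224,328), left of the gap (+y), and the cover is at (503,275) on the right (-y). I'll move over the gap for a close wrist view to confirm and measure.

```bash
python3 -m handwheel '[[[20,-30,10],[0,0,-0.08]],[[20,-30,10],[0,0,-0.08]],[[20,-30,10],[0,0,-0.08]],[[20,-30,10],[0,0,-0.08]],[[20,-30,10],[0,0,-0.08]],[[20,-30,10],[0,0,-0.08]],[[20,-30,10],[0,0,-0.08]],[[20,-30,10],[0,0,-0.08]],[[20,-30,10],[0,0,-0.08]],[[20,-30,0],[0,0,-0.08]],[[20,-30,0],[0,0,-0.08]],[[20,-30,0],[0,0,-0.08]]]' 0.45
python3 -m handwheel '[[[0,0,0],[0,0,0]],[[0,0,0],[0,0,0]]]'
python3 - <<'E'
from h import *
np.set_printoptions(precision=2,suppress=True)
c=cap('wrist','w1.png'); print(c['fx'],np.array(c['cam_to_world']))
for t in ['ashtray','vice','block','cover','vice_face','block_face']:
    print(t,[(round(r['score'],2),w(c,r['xyz']),pix(c,w(c,r['xyz']))) for r in spot_in(t,'wrist')])
print(get_obs()['tcp_rot'],get_obs()['joint_positions'])
a=cv2.imread('pics/w1.png');cv2.imwrite('pics/w1b.png',cv2.resize(a,(800,600),interpolation=cv2.INTER_CUBIC))
E
```

```text
time: 2.7
tool_pos: [443.9, 123.0, 338.9]
tcp_rot: [3.141, -0.0, 1.781]
contact_force: [-0.4, -0.1, -0.1]
grip_width: 50.6
time: 2.95
tool_pos: [443.1, 124.3, 338.7]
tcp_rot: [-3.141, -0.0, 1.784]
contact_force: [1.0, -0.3, -0.2]
grip_width: 49.9
305.73652685524144 [[  0.98  -0.2   -0.05 429.38]
 [  0.21   0.95   0.24 188.87]
 [  0.    -0.25   0.97 475.53]
 [  0.     0.     0.     1.  ]]
ashtray [(0.79, array([528.07, 328.11,   8.67]), array([345.98,  27.63])), (0.69, array([543.1 , 327.64,  18.28]), array([358.57,  28.66]))]
vice [(0.68, array([390.92,  35.92,  42.65]), array([208.18, 211.71]))]
block [(0.69, array([642.78, 104.65,  47.18]), array([385.83, 203.5 ]))]
cover []
vice_face [(0.66, array([393.04,  33.18,  39.73]), array([209.55, 213.09]))]
block_face [(0.67, array([648.36, 107.72,  48.27]), array([390.46, 202.51]))]
[ 3.14 -0.    1.78] [ 0.11  0.16  1.52  0.    1.46 -0.11]
```

View pics/w1b.png

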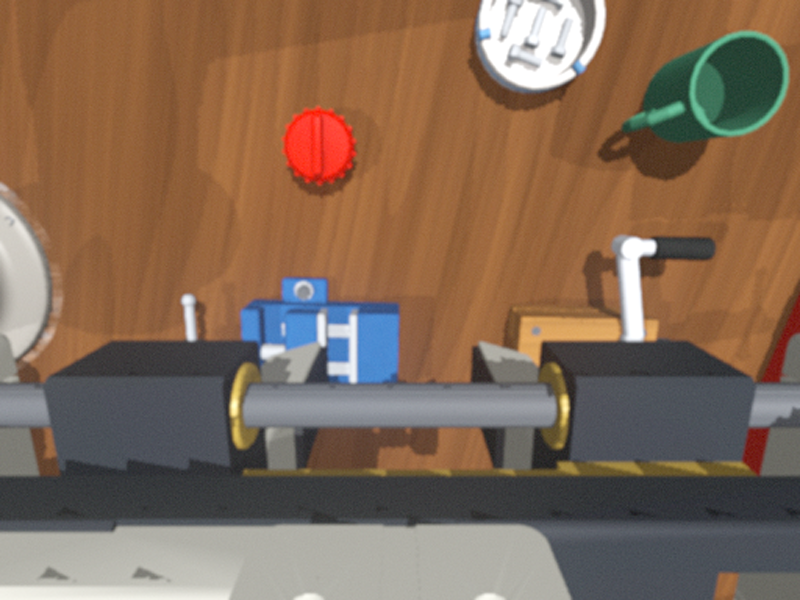

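The wrist view shows the large blue vice (320,330), the block (580,325) with its pedal, and the ashtray (540,35) with five bolts. The fingers hide the gap, so I'll step back in -y to see all of it.

```bash
python3 -m handwheel '[[[6,-30,0],[0,0,0]],[[6,-40,0],[0,0,0]],[[6,-40,0],[0,0,0]],[[6,-40,0],[0,0,0]],[[6,-20,0],[0,0,0]],[[0,0,0],[0,0,0]],[[0,0,0],[0,0,0]]]'
python3 - <<'E'
from h import *
c=cap('wrist','w2.png'); print(get_obs()['tool_pos'])
np.savez('w2.npz',**{k:v for k,v in c.items()})
for t in ['ashtray','vice','block']:
    print(t,[(round(r['score'],2),w(c,r['xyz']).round(1),pix(c,w(c,r['xyz'])).round()) for r in spot_in(t,'wrist')])
a=cv2.imread('pics/w2.png');cv2.imwrite('pics/w2b.png',cv2.resize(a,(800,600),interpolation=cv2.INTER_CUBIC))
E
```

```text
time: 4.18
tool_pos: [473.2, -45.3, 338.7]
tcp_rot: [-3.142, -0.0, 1.784]
contact_force: [0.4, -0.3, -0.2]
grip_width: 50.2
[473.18687248 -45.11050819 338.80743921]
ashtray []
vice [(0.67, array([377.9,   7.4,  43.1]), array([195., 109.])), (0.59, array([ 441.1, -272.4,   37.7]), array([206., 293.])), (0.44, array([ 574.1, -233.1,   37.5]), array([292., 287.]))]
block [(0.88, array([657.8,  62.3,  48.9]), array([405., 113.]))]
```

View pics/w2b.png

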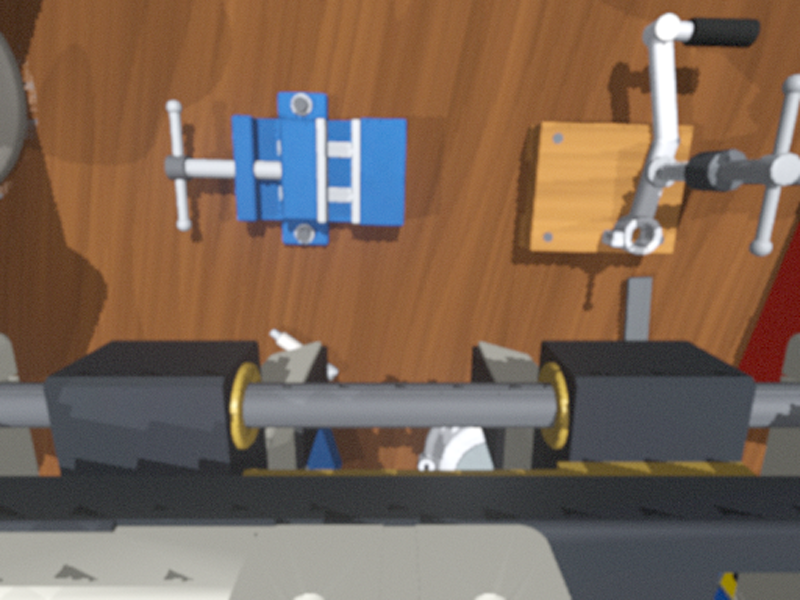

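The gap shows clearly: vice end edge at about x=405 (rows 118–225), block face edge at about x=535–541 (rows 121–250). One enlarged crop for the edge pixels, confirming vice and block.

```bash
python3 - <<'E'
from h import *
a=cv2.imread('pics/w2.png')[65:175,225:365];cv2.imwrite('pics/w2c.png',cv2.resize(a,None,fx=5,fy=5,interpolation=cv2.INTER_CUBIC))
E
```

```text
(no output)
```

View pics/w2c.png

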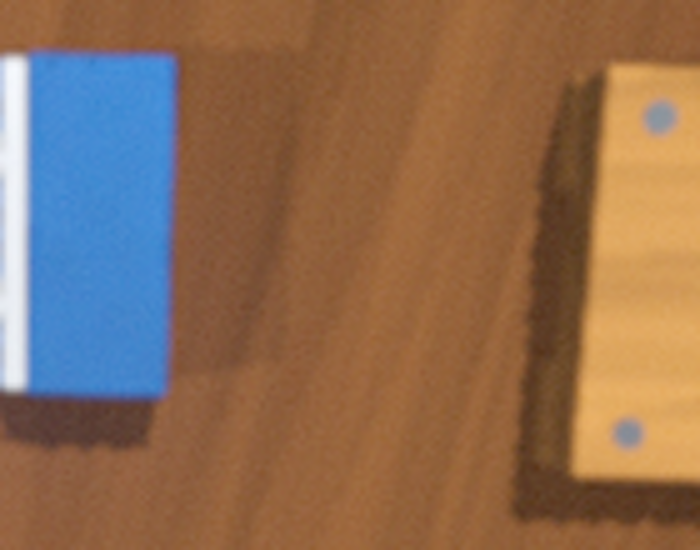

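```bash
cat > gap.py <<'E'
from h import *
np.set_printoptions(precision=1,suppress=True)
c=dict(np.load('w2.npz'))
P=[ray(c,x/5-.4+225,y/5-.4+65,46)[:2] for x,y in [(177,55),(166,397),(607,65),(570,478)]]
print(P)
vd=P[0]-P[1];bd=P[2]-P[3];print('lens',np.linalg.norm(vd),np.linalg.norm(bd),'yaw',-np.arctan2(vd[0],vd[1]),-np.arctan2(bd[0],bd[1]))
ang=-(np.arctan2(vd[0],vd[1])*.45+np.arctan2(bd[0],bd[1])*.55)
n=np.array([np.cos(ang),np.sin(ang)]);t=np.array([-np.sin(ang),np.cos(ang)])
vm=(P[0]+P[1])/2;bm=(P[2]+P[3])/2
g=(bm-vm)@n;o=vm+n*g/2;o=o+t*(((bm+vm)/2-o)@t)
print('gap',g,'centre',o,'ang',ang,'n',n,'t',t)
def uv(p):
    d=np.array(p[:2])-o;return d@n,d@t
if __name__=='__main__':
    c=cap('top');im=c['img'].astype(int)
    for nm,(u0,u1,v0,v1) in {'ash':(120,170,185,235),'cover':(295,350,150,203)}.items():
        s=im[v0:v1,u0:u1];m=((s.min(2)>120)).astype(np.uint8)
        k=max(cv2.findContours(m,cv2.RETR_EXTERNAL,cv2.CHAIN_APPROX_NONE)[0],key=len);(x,y),r=cv2.minEnclosingCircle(k)
        p=ray(c,x+u0,y+v0,30);print(nm,x+u0,y+v0,r,p,r/465*1485,'uv',uv(p))
E
python3 gap.py
```

```text
[array([455.6,  68.1]), array([471.8, -20.2]), array([567.4,  89.7]), array([588.3, -18.3])]
lens 89.77151931333502 109.99973800719236 yaw 0.18218121299942427 0.19104499240739273
gap 114.33290636480372 centre [520.8  29.8] ang 0.18705629167380694 n [1.  0.2] t [-0.2  1. ]
ash 142.03156089782715 209.2641201019287 16.84937286376953 [520. 341.  30.] 53.809287532683335 uv (np.float64(57.08992792008937), np.float64(305.89232382197883))
cover 322.0 176.0 23.769826889038086 [ 614.2 -244.7   30. ] 75.91009232305711 uv (np.float64(40.74910261429973), np.float64(-287.03837307468683))
```

Edge lengths came out at 89.8 and 110.0 mm (true 90 and 110) and the gap at 114.3 mm, so the measurement holds together. The gap axis is turned 0.187 rad, with its centre at (521,30). The ashtray is at (520,341), 57 mm off the axis. Plan: leg 1 is a slanting push to (491,187), on the axis in front of the gap. Leg 2 goes straight through to 130 mm past the gap centre.

```bash
python3 -m handwheel '[[[8,50,0],[0,0,-0.05]],[[8,58,0],[0,0,-0.05]],[[8,58,0],[0,0,-0.05]],[[8,58,0],[0,0,-0.05]],[[8,58,0],[0,0,-0.05]],[[8,58,0],[0,0,-0.05]],[[8,58,0],[0,0,-0.05]],[[6,50,-10],[0,0,-0.05]],[[0,17,-50],[0,0,0]],[[0,0,-60],[0,0,0]],[[0,0,-60],[0,0,0]],[[0,0,-40],[0,0,0]]]'
python3 -m handwheel '[[[0,0,-30],[0,0,0]],[[0,0,-20],[0,0,0]],[[0,0,-20],[0,0,0]],[[0,0,0],[0,0,0]]]'
```

```text
time: 5.92
tool_pos: [533.8, 418.9, 115.4]
tcp_rot: [-3.139, 0.003, 1.385]
contact_force: [0.5, 0.0, -0.5]
grip_width: 50.3
time: 6.42
tool_pos: [534.3, 418.7, 46.9]
tcp_rot: [-3.139, 0.002, 1.384]
contact_force: [-0.1, -0.9, 0.5]
grip_width: 50.5
```

```bash
python3 -m handwheel '[[[0,0,-10],[0,0,0]],[[-1,-5,0],[0,0,0]],[[-1,-5,0],[0,0,0]],[[-1,-5,0],[0,0,0]],[[-1,-5,0],[0,0,0]],[[-1,-5,0],[0,0,0]],[[-1,-5,0],[0,0,0]],[[-1,-6,0],[0,0,0]],[[-1,-6,0],[0,0,0]]]'
python3 -m handwheel '[[[-1.3,-7,0],[0,0,0]],[[-1.3,-7,0],[0,0,0]],[[-1.3,-7,0],[0,0,0]],[[-1.3,-7,0],[0,0,0]],[[-1.3,-7,0],[0,0,0]],[[-1.3,-7,0],[0,0,0]]]'
python3 - <<'E'
from gap import *
c=cap('wrist','w3.png')
r=spot_in('ashtray','wrist');print([(q['score'],w(c,q['xyz']),uv(w(c,q['xyz']))) for q in r])
a=cv2.imread('pics/w3.png')
c=cap('top','t3.png');b=cv2.imread('pics/t3.png')[130:300,80:360]
r=spot_in('ashtray','top');print([(q['score'],w(c,q['xyz']),uv(w(c,q['xyz']))) for q in r])
b=cv2.resize(b,(512,311));cv2.imwrite('pics/c3.png',cv2.resize(np.vstack([a[:250],b]),None,fx=1.05,fy=1.05))
E
```

```text
time: 7.55
tool_pos: [527.5, 377.0, 38.9]
tcp_rot: [3.141, -0.001, 1.384]
contact_force: [0.0, 2.3, -0.2]
grip_width: 50.2
time: 8.3
tool_pos: [519.5, 334.6, 38.8]
tcp_rot: [3.141, -0.0, 1.384]
contact_force: [0.6, 3.7, 1.2]
grip_width: 50.3
[array([455.6,  68.1]), array([471.8, -20.2]), array([567.4,  89.7]), array([588.3, -18.3])]
lens 89.77151931333502 109.99973800719236 yaw 0.18218121299942427 0.19104499240739273
gap 114.33290636480372 centre [520.8  29.8] ang 0.18705629167380694 n [1.  0.2] t [-0.2  1. ]
[(0.82, array([515.8, 302.1,  10.4]), (np.float64(45.75022339115677), np.float64(268.5129044984208)))]
[(0.56, array([511.1, 273.8,   7.5]), (np.float64(35.85080499969461), np.float64(241.51873424673823)))]
```

View pics/c3.png

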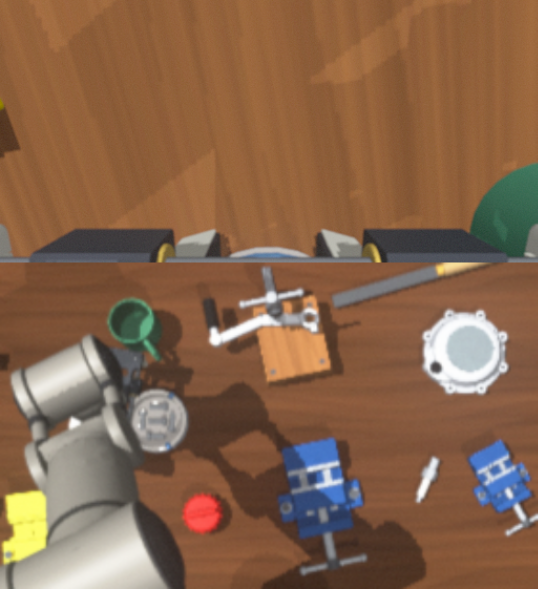

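The ashtray is moving with the fingers (about 3.7 N), held centred ahead of the tool at about (510,278), and it is clear of mug and cap. I'll continue leg 1.

```bash
python3 -m handwheel '[[[-1.4,-7,0],[0,0,0]],[[-1.4,-7,0],[0,0,0]],[[-1.4,-7,0],[0,0,0]],[[-1.4,-7,0],[0,0,0]],[[-1.4,-7,0],[0,0,0]],[[-1.4,-7,0],[0,0,0]],[[-1.4,-7,0],[0,0,0]],[[-1.4,-7,0],[0,0,0]],[[-1.4,-7,0],[0,0,0]],[[-1.4,-7,0],[0,0,0]],[[-1.4,-7,0],[0,0,0]],[[-1,-5,0],[0,0,0]]]'
python3 -m handwheel '[[[-1,-5,0],[0,0,0]],[[0,-3,0],[0,0,0]],[[0,0,0],[0,0,0]]]'
python3 - <<'E'
from gap import *
print(get_obs()['tool_pos'],get_obs()['contact_force'])
c=cap('top','t4.png')
r=spot_in('ashtray','top');print([(q['score'],w(c,q['xyz']),uv(w(c,q['xyz']))) for q in r])
b=cv2.imread('pics/t4.png')[150:290,100:290];cv2.imwrite('pics/c4.png',cv2.resize(b,None,fx=4,fy=4,interpolation=cv2.INTER_CUBIC))
np.savez('t4.npz',**c)
E
```

```text
time: 10.0
tool_pos: [503.1, 252.5, 38.8]
tcp_rot: [3.142, 0.0, 1.384]
contact_force: [0.9, 2.6, -1.5]
grip_width: 50.6
time: 10.38
tool_pos: [502.1, 244.7, 38.8]
tcp_rot: [-3.141, 0.0, 1.384]
contact_force: [-0.1, 0.3, -0.4]
grip_width: 50.5
[array([455.6,  68.1]), array([471.8, -20.2]), array([567.4,  89.7]), array([588.3, -18.3])]
lens 89.77151931333502 109.99973800719236 yaw 0.18218121299942427 0.19104499240739273
gap 114.33290636480372 centre [520.8  29.8] ang 0.18705629167380694 n [1.  0.2] t [-0.2  1. ]
[502.1 244.7  38.8] [-0.1  0.3 -0.4]
[(0.97, array([495.9, 181.2,   8.6]), (np.float64(3.6960704976304966), np.float64(153.3987202810075)))]
```

View pics/c4.png

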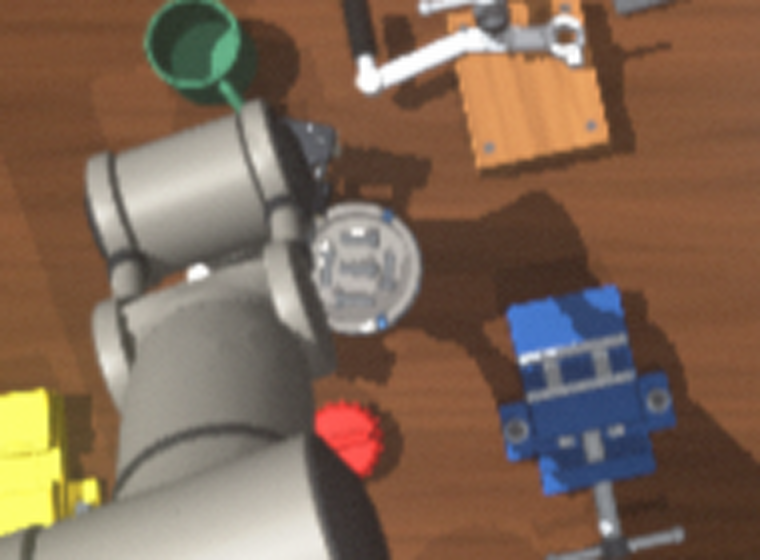

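Leg 1 is done. The ashtray is at crop (356,268), about (494,191), with all five bolts in it and within 4 mm of the gap axis. Next I back off, turn to the gap axis and line up on it.

```bash
python3 -m handwheel '[[[3.5,18,0],[0,0,0]],[[3.5,18,0],[0,0,0]],[[-11.5,-1.5,0],[0,0,0.125]],[[-11.5,-1.5,0],[0,0,0.125]],[[-11.5,-1.5,0],[0,0,0.124]],[[0,0,0],[0,0,0]],[[0,0,0],[0,0,0]]]'
python3 -c "
from gap import *;s=get_obs();print(uv(s['tool_pos']),s['tcp_rot'][2],s['contact_force'])"
```

```text
time: 11.35
tool_pos: [475.3, 277.4, 38.9]
tcp_rot: [3.14, -0.0, 1.756]
contact_force: [0.4, 0.5, 0.6]
grip_width: 50.7
[array([455.6,  68.1]), array([471.8, -20.2]), array([567.4,  89.7]), array([588.3, -18.3])]
lens 89.77151931333502 109.99973800719236 yaw 0.18218121299942427 0.19104499240739273
gap 114.33290636480372 centre [520.8  29.8] ang 0.18705629167380694 n [1.  0.2] t [-0.2  1. ]
(np.float64(1.4192894217905963), np.float64(251.7148278982057)) 1.7560733502768358 [0.4 0.5 0.6]
```

```bash
python3 -m handwheel '[[[-0.7,-4.2,0],[0,0,0]],[[1.3,-6.88,0],[0,0,0]],[[1.3,-6.88,0],[0,0,0]],[[1.3,-6.88,0],[0,0,0]],[[1.3,-6.88,0],[0,0,0]],[[1.3,-6.88,0],[0,0,0]],[[1.3,-6.88,0],[0,0,0]],[[1.3,-6.88,0],[0,0,0]],[[1.3,-6.88,0],[0,0,0]],[[1.3,-6.88,0],[0,0,0]],[[1.3,-6.88,0],[0,0,0]],[[1.3,-6.88,0],[0,0,0]]]'
python3 - <<'E'
from gap import *
s=get_obs();print(uv(s['tool_pos']),s['contact_force'])
c=cap('top','t5.png')
r=spot_in('ashtray','top');print([(q['score'],w(c,q['xyz']),uv(w(c,q['xyz']))) for q in r])
b=cv2.imread('pics/t5.png')[150:270,150:320];cv2.imwrite('pics/c5.png',cv2.resize(b,None,fx=4.5,fy=4.5,interpolation=cv2.INTER_CUBIC))
E
```

```text
time: 12.85
tool_pos: [488.3, 196.2, 38.8]
tcp_rot: [3.141, 0.0, 1.758]
contact_force: [-1.1, 2.0, -0.4]
grip_width: 50.4
[array([455.6,  68.1]), array([471.8, -20.2]), array([567.4,  89.7]), array([588.3, -18.3])]
lens 89.77151931333502 109.99973800719236 yaw 0.18218121299942427 0.19104499240739273
gap 114.33290636480372 centre [520.8  29.8] ang 0.18705629167380694 n [1.  0.2] t [-0.2  1. ]
(np.float64(-0.908587353068406), np.float64(169.5371218447933)) [-1.1  2.  -0.4]
[(0.6, array([499.9, 130.7,   6.2]), (np.float64(-1.7111440041911103), np.float64(103.02669529859297)))]
```

View pics/c5.png

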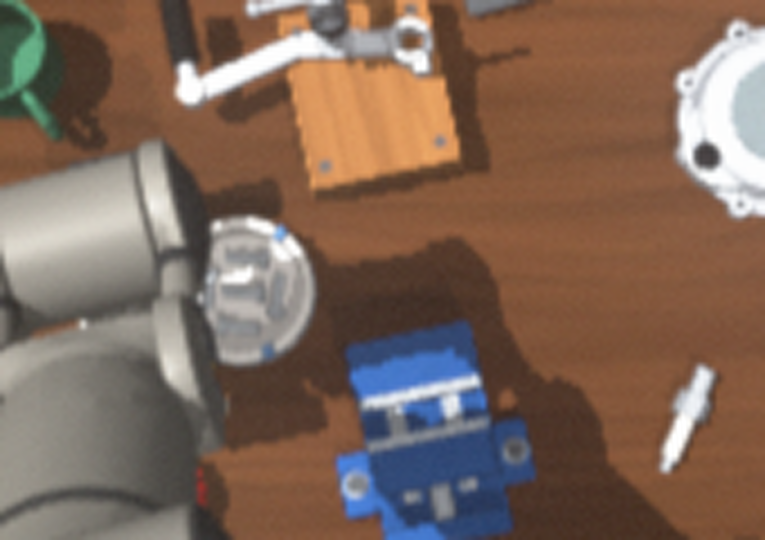

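The ashtray (crop 241,290) is lined up with the gap mouth, whose midline extends to about row 287 there, so it sits 1–2 mm towards the vice. I'll correct by 1 mm and enter, watching the sideways force.

```bash
python3 -m handwheel '[[[2.1,-5.7,0],[0,0,0]],[[1.12,-5.9,0],[0,0,0]],[[1.12,-5.9,0],[0,0,0]],[[1.12,-5.9,0],[0,0,0]],[[1.12,-5.9,0],[0,0,0]],[[1.12,-5.9,0],[0,0,0]],[[1.12,-5.9,0],[0,0,0]],[[1.12,-5.9,0],[0,0,0]]]'
python3 -m handwheel '[[[1.12,-5.9,0],[0,0,0]],[[1.12,-5.9,0],[0,0,0]],[[1.12,-5.9,0],[0,0,0]],[[1.12,-5.9,0],[0,0,0]]]'
python3 -m handwheel '[[[1.12,-5.9,0],[0,0,0]],[[1.12,-5.9,0],[0,0,0]],[[1.12,-5.9,0],[0,0,0]],[[1.12,-5.9,0],[0,0,0]]]'
python3 - <<'E'
from gap import *
s=get_obs();print(uv(s['tool_pos']),s['contact_force'])
E
```

```text
time: 13.95
tool_pos: [498.2, 149.2, 38.7]
tcp_rot: [3.142, 0.0, 1.758]
contact_force: [-1.4, 1.7, -0.7]
grip_width: 50.5
time: 14.45
tool_pos: [502.8, 125.6, 38.7]
tcp_rot: [3.142, 0.0, 1.758]
contact_force: [-0.4, 2.6, -0.5]
grip_width: 50.6
time: 14.95
tool_pos: [507.2, 102.1, 38.7]
tcp_rot: [3.142, -0.0, 1.758]
contact_force: [-0.1, 2.9, -0.4]
grip_width: 50.4
[array([455.6,  68.1]), array([471.8, -20.2]), array([567.4,  89.7]), array([588.3, -18.3])]
lens 89.77151931333502 109.99973800719236 yaw 0.18218121299942427 0.19104499240739273
gap 114.33290636480372 centre [520.8  29.8] ang 0.18705629167380694 n [1.  0.2] t [-0.2  1. ]
(np.float64(0.1299037522633991), np.float64(73.5277856559516)) [-0.1  2.9 -0.4]
```

The force stays at about 3 N along the gap with almost none sideways, so the ashtray is sliding freely. I'll continue.

```bash
R='' ; python3 -m handwheel '[[[1.12,-5.9,0],[0,0,0]],[[1.12,-5.9,0],[0,0,0]],[[1.12,-5.9,0],[0,0,0]],[[1.12,-5.9,0],[0,0,0]],[[1.12,-5.9,0],[0,0,0]],[[1.12,-5.9,0],[0,0,0]],[[1.12,-5.9,0],[0,0,0]],[[1.12,-5.9,0],[0,0,0]]]'
python3 -m handwheel '[[[1.12,-5.9,0],[0,0,0]],[[1.12,-5.9,0],[0,0,0]],[[1.12,-5.9,0],[0,0,0]],[[1.12,-5.9,0],[0,0,0]],[[1.12,-5.9,0],[0,0,0]],[[1.12,-5.9,0],[0,0,0]],[[1.12,-5.9,0],[0,0,0]],[[1.12,-5.9,0],[0,0,0]]]'
python3 - <<'E'
from gap import *
s=get_obs();print(uv(s['tool_pos']),s['contact_force'])
c=cap('top','t6.png')
r=spot_in('ashtray','top');print([(q['score'],w(c,q['xyz']),uv(w(c,q['xyz']))) for q in r])
b=cv2.imread('pics/t6.png')[140:270,200:370];cv2.imwrite('pics/c6.png',cv2.resize(b,None,fx=4.5,fy=4.5,interpolation=cv2.INTER_CUBIC))
E
```

```text
time: 15.95
tool_pos: [516.2, 54.9, 38.7]
tcp_rot: [3.142, 0.0, 1.758]
contact_force: [0.2, 2.3, -0.2]
grip_width: 50.6
time: 16.95
tool_pos: [525.2, 7.7, 38.7]
tcp_rot: [3.142, -0.0, 1.758]
contact_force: [-0.5, 1.9, 1.3]
grip_width: 50.6
[array([455.6,  68.1]), array([471.8, -20.2]), array([567.4,  89.7]), array([588.3, -18.3])]
lens 89.77151931333502 109.99973800719236 yaw 0.18218121299942427 0.19104499240739273
gap 114.33290636480372 centre [520.8  29.8] ang 0.18705629167380694 n [1.  0.2] t [-0.2  1. ]
(np.float64(0.19869691193106004), np.float64(-22.56004560535966)) [-0.5  1.9  1.3]
[(0.65, array([528.3, -77.8,   6.2]), (np.float64(-12.635154602427129), np.float64(-107.08197963462733)))]
```

View pics/c6.png

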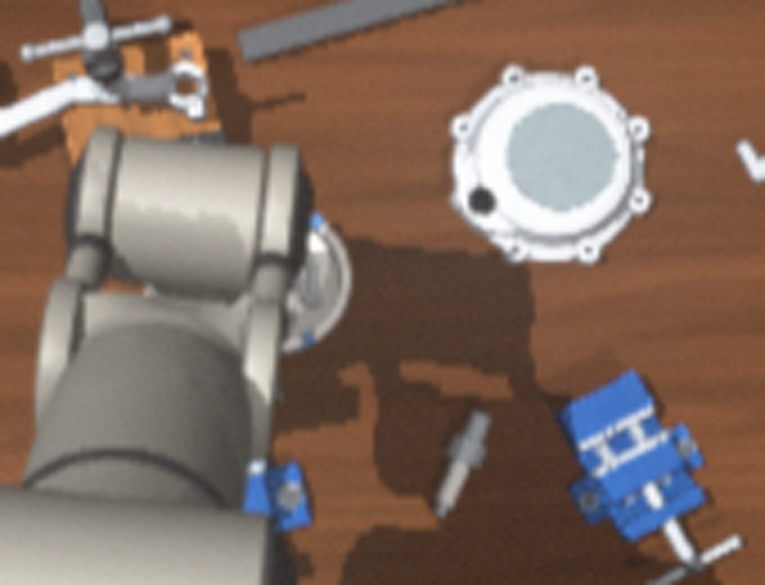

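The ashtray (crop about 278,283) is emerging on the cover's side. There are about 55 mm more to go.

```bash
python3 -m handwheel '[[[1.12,-5.9,0],[0,0,0]],[[1.12,-5.9,0],[0,0,0]],[[1.12,-5.9,0],[0,0,0]],[[1.12,-5.9,0],[0,0,0]],[[1.12,-5.9,0],[0,0,0]],[[1.12,-5.9,0],[0,0,0]],[[1.12,-5.9,0],[0,0,0]],[[1.12,-5.9,0],[0,0,0]],[[0.7,-4,0],[0,0,0]],[[0.4,-2,0],[0,0,0]],[[0,0,0],[0,0,0]]]'
python3 -m handwheel '[[[-2,10,0],[0,0,0]],[[-3.7,19.7,0],[0,0,0]],[[0,0,20],[0,0,0]],[[0,0,50],[0,0,0]],[[0,0,60],[0,0,0]],[[0,0,60],[0,0,0]],[[0,0,60],[0,0,0]],[[-30,25,30],[0,0,0]],[[-30,50,0],[0,0,0]],[[-20,50,0],[0,0,0]],[[0,50,0],[0,0,0]],[[0,50,0],[0,0,0]]]'
python3 -m handwheel '[[[0,50,0],[0,0,0]],[[0,50,0],[0,0,0]],[[0,0,0],[0,0,0]],[[0,0,0],[0,0,0]]]'
python3 - <<'E'
from gap import *
c=cap('top','t7.png');im=c['img'].astype(int)
for t in ['ashtray','cover']:
    r=spot_in(t,'top');print(t,[(q['score'],w(c,q['xyz']),uv(w(c,q['xyz'])),pix(c,w(c,q['xyz']))) for q in r])
b=cv2.imread('pics/t7.png')[130:280,200:380];cv2.imwrite('pics/c7.png',cv2.resize(b,None,fx=4,fy=4,interpolation=cv2.INTER_CUBIC))
E
```

```text
time: 18.42
tool_pos: [535.2, -45.4, 38.8]
tcp_rot: [3.141, 0.0, 1.758]
contact_force: [-1.1, 0.5, 1.2]
grip_width: 50.6
time: 19.92
tool_pos: [448.1, 212.1, 319.0]
tcp_rot: [3.141, 0.0, 1.759]
contact_force: [1.4, -0.7, -0.1]
grip_width: 50.5
time: 20.42
tool_pos: [448.6, 309.8, 318.4]
tcp_rot: [-3.141, 0.001, 1.759]
contact_force: [-0.4, -0.1, 0.2]
grip_width: 50.9
[array([455.6,  68.1]), array([471.8, -20.2]), array([567.4,  89.7]), array([588.3, -18.3])]
lens 89.77151931333502 109.99973800719236 yaw 0.18218121299942427 0.19104499240739273
gap 114.33290636480372 centre [520.8  29.8] ang 0.18705629167380694 n [1.  0.2] t [-0.2  1. ]
ashtray [(0.66, array([546.3, -99. ,   9. ]), (np.float64(1.1425821935643141), np.float64(-131.3456693600809)), array([277.7, 198.7]))]
cover [(0.88, array([ 611.2, -238.8,   40.2]), (np.float64(38.929775219373575), np.float64(-280.69424495451756)), array([320.7, 176.3]))]
```

View pics/c7.png

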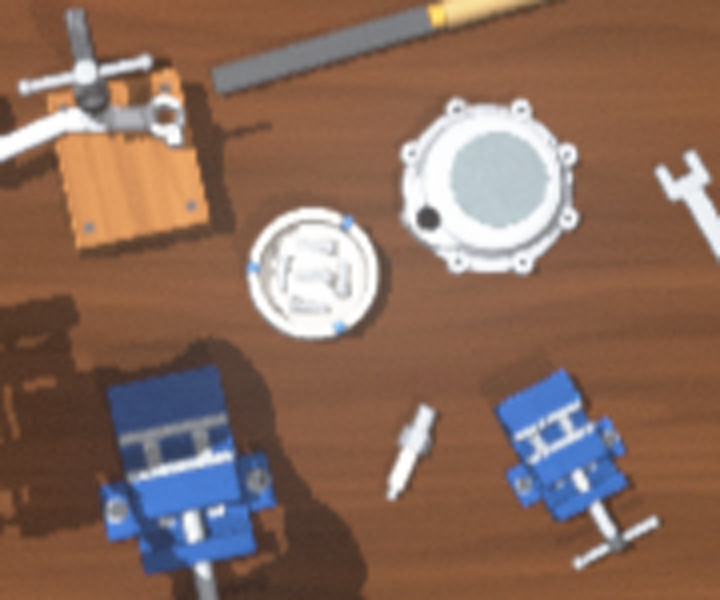

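The ashtray (crop 314,273) is right through, about 24 mm past the end of the block's face and about 25–35 mm from the cover (490,187). Five bolts lie in its bowl, and the cover, file, plug and spanner look where they were. The hand is well away, so I'll hand in.

```bash
python3 -c "
from plant import bot,get_obs
print(get_obs()['time'],get_obs()['contact_force']);print(bot.close_job())"
```

```text
20.575 [-0.10294069 -0.09241879  0.02036777]
the job is handed in; nothing more can be done
None
```

The ashtray of bolts is through the gap and stands clear of it, about 30 mm from the clutch cover. I slid it in two straight pushes with the fingertips: one slanting onto the gap's axis, then one straight through. I then lifted the hand away and handed the job in at 20.6 s.

- **Position:** the last top picture puts the ashtray about 131 mm past the gap centre, roughly 24 mm clear of the end of the block's face.
- **Bolts:** the last picture shows all five still in the bowl.
- **Forces:** every reading was under about 4 N, with almost no sideways force in the gap. These readings came only at the end of each move, so a short peak in between would not show.
- **Other things:** in the last picture the cover, file, spark plug and spanner looked unmoved. Its crop left out the mug and fuel cap, which I last saw in place during the pushing.
- **Disagreement:** while the arm hid part of the ashtray, the network's position was up to about 30 mm off the one worked out from the fingers. I went by the fingers and the picture, and the final unobstructed view agreed with them to a few millimetres.

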